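Hold a swatch holder in the open slot of the measuring box

TASK

Take the sample holder with the rectangular handle out of the rack and pass its blade straight down through whichever slot of the measuring box is open (the other is shut by a screwed-on plate). Hold it there with the blade upright and about 15 mm of it still showing between the lid and the handle, not pressing hard against the box, and finish while still holding it, since nothing else carries it. Leave the round-knobbed holder and everything else on the bench where it is.

Things in the scene. Friction and masses are not known exactly. Their poses are not given: they have to be found in the camera images.
- holder: the holder to use, upright in a wooden rack, 0.11 to 0.22 kg: flat aluminium blade 36 mm wide (x), 6 thick (y), 75 long, a paper swatch on each face, under a rectangular grey handle 40 (x) by 16 (y) by 40 mm tall. Origin: centre of the blade's lower end, z up; blade z 0 to 75, handle 75 to 115 mm. Lowest 8 mm bevelled to 4 by 32 mm at the end. Either way round is right
- holder_tip (a point): centre of the lower end of the holder's blade (the holder's origin)
- holder_handle (a point): centre of the holder's rectangular handle, 95 mm above the blade's lower end
- spare_holder: another holder of the same blade and handle height in the other pocket of the rack, but with a round knob, 30 mm diameter, for a handle; not to be used. Origin at the blade's lower end
- rack: fixed wooden rack, 90 mm (x) by 200 (y) by 45 tall, origin at the centre of its underside; two pockets 39 by 9 mm, 35 deep, at y = +50 and -50 mm, long way along x. A holder stands on the pocket floor 10 mm above the bench, its handle 85 to 125 mm above the bench. Which holder is in which pocket changes
- tester: measuring box, fixed: 150 mm (x) by 190 (y) by 110 tall, white, grey lid 10 mm thick, hollow below the lid. Origin: centre of its underside, z up. Two like slots through the lid, each 38 (x) by 8 mm (y), 2 mm more than the blade, chamfered 1.5 mm, 90 mm apart in y. One is closed by the blanking plate, the other open with a rubber frame 66 by 36 by 2 mm lying round it
- slot_a (a point): centre of the slot at the box's +y side, at the lid's top surface; axes as the box's (slot's long way along x)
- slot_b (a point): centre of the slot at the box's -y side, at the lid's top surface; axes as the box's (slot's long way along x)
- blank: steel blanking plate 66 mm (x) by 36 mm (y) by 4 mm, with two screw heads 2.5 mm tall, screwed down over one of the two slots (either one); it cannot be removed. Origin at the centre of its underside, right at the centre of the slot that it covers
- jar: bystander: small glass jar with a white cap, 52 mm diameter, 60 mm tall, near the rack, origin under its foot
- weight: bystander: round steel paperweight with a knob, 48 mm diameter, 46 mm tall, near the measuring box, origin under its foot
- eraser: bystander: white eraser block 22 by 50 by 14 mm, near the rack, origin under it
- brush: bystander: brush 140 mm long lying beside the measuring box, on its side towards the robot
Not all that is in view belongs to the job. Of the things shaped like the tester, the white one is meant.

How it is judged (in metres and radians):
On the way:
1. the holder with the rectangular handle is lifted clear of the rack, its blade's lower end over 60 mm above the bench (height (world z) of holder_tip above 0.06 m and contact force between holder and rack below 0.1 N and contact force between the fingers and holder above 1 N), for 0.1 s.
At the end, for the whole second after the job is handed in: Blade through the open slot, its lower end 52 to 68 mm below the lid's top (7 to 23 mm showing) and within 6 mm of the slot's centre, upright within 0.10 rad, at rest, gripped with over 1.5 N, pressing on the box with under 10 N; bystanders within 20 mm of their starts (((horizontal distance between holder_tip and slot_a below 0.006 m and z of holder_tip in the frame of slot_a between -0.068 and -0.052 m) or (horizontal distance between holder_tip and slot_b below 0.006 m and z of holder_tip in the frame of slot_b between -0.068 and -0.052 m)) and angle between holder's own z axis and vertical below 0.1 rad and linear speed of holder below 0.02 m/s and contact force between the fingers and holder above 1.5 N and contact force between holder and tester below 10 N and contact force between holder and blank below 0.5 N and distance of each of spare_holder, jar, weight, eraser, brush from where it was at the start of the episode below 0.02 m); the arm keeps its last pose, push and grip.
It fails at once if the spare holder is moved more than 20 mm (distance of spare_holder from where it was at the start of the episode above 0.02 m).
It fails at once if a bystander on the bench is moved more than 20 mm (distance of any of jar, weight, eraser, brush from where it was at the start of the episode above 0.02 m).
It also fails if it takes over 54 s, if anything falls off the work surface, if the arm or the gripper's body presses on something with over 40 N, if the wrist force passes 120 N, or if a joint passes its speed limit or range.

ROBOT

A 7-joint arm with a two-finger parallel gripper is mounted at the origin on the work surface. World frame = base frame: x ahead of the robot, y to its left, z up, the work surface at z = 0. Lengths are in m, angles in degrees, forces in N, time in s.
With the tool pointing down it reaches from about 0.425 to 0.875 m from the base axis. Payload 4.7 kg.
Tool frame: the origin (TCP) lies between the finger pads; the fingertips stand 22 mm ahead of it and the grasp point (between the pads) lies 3 mm ahead of it (env.tip_reach is the distance from the TCP to the fingertips, in m); z points along the fingers, y is the line along which they close (so a half turn about z gives the same grasp; the last joint's range is limited). The gripper opens to 87 mm and grips with 3 to 60 N. Pads are 19 mm wide; open, the fingers measure 117 mm over their backs; the gripper's body (75 mm by 190 mm) begins 51 mm behind the grasp point.
Start: joints at [66.698, 18.392, -4.016, 83.108, 1.295, 78.541, -3.26], TCP at [0.266, -0.593, 0.245] pointing down, gripper open.
Joint ranges: [-163.93, 163.93], [-17.29, 119.83], [-79.2, 71.16], [3.27, 140.29], [-89.18, 269.18], [5.43, 117.66], [-154.24, 154.24]. Speed limits (degrees/s): [147.25, 147.25, 180, 180, 180, 180, 180].

INTERFACE

Orientations are given as [roll, pitch, yaw] about the fixed x, y, z axes, in that order (R = Rz(yaw) Ry(pitch) Rx(roll)).
In Python, from cell import env gives the robot as it stands.
- The arm moves only by the shell command python3 -m creep 'ROWS' [FORCE]. ROWS is JSON, one flat list of numbers, 7 for each row, row after row: the finger opening in mm, from 0 to 87, then the shift along the tool's x, y, z in units of 30 mm (1.0 is 30 mm), then the turn, a rotation vector about the tool's x, y, z in units of 6 degrees (1.0 is 6 degrees). A call has 1 to 12 rows; each row is the pose to reach, as a shift and turn from the pose commanded when the call began, along the tool's axes at that moment; what a row does not reach only later rows make up. A row lasts 1/10 s, in which the tool goes at most 50 mm and 8.59 degrees, less where a joint would pass 70% of its speed; a pose out of reach is approached as far as the arm can. A call with a gripper value outside its range is refused whole. The fingers move at their own pace and stop on an object; FORCE is the grip in N (left out, the last holds). Time passes only in rows, so rows that repeat a pose let the fingers close. It gives the time, the measured TCP pose, the force, the opening and the grip force at its end, in the units of the state.
- env.get_obs(): the state, without advancing time (a new reading comes with each control period).
- env.read_camera(name): name is "side" or "top"; returns a dict with "color" (384x512x3 uint8, red, green, blue), "depth" (384x512 float32, m along the optical axis (not along the pixel's ray), 0 where there is no reading), "fovy" (degrees; the focal length in pixels is half the picture's height over the tangent of half this angle, whatever the lens; pixels are square), "cx", "cy" (the principal point, pixels), "R" (3x3) and "t" (3): a world point X has camera coordinates R X + t. Camera axes: x right, y down, z forward; pixel columns grow to the right and rows downward; lengths in m; the calibration is good to about 2 mm. A picture is of the moment at which its call begins.
- env.sign_off(): hands the job in; it is judged then, once.
The state is a dict: "time_s": time; "qpos": joint angles; "joint_velocities": joint speeds; "effort": joint torques, N m; "tool_pos": TCP position; "tool_rot": TCP orientation; "force": force on the tool from outside, world axes, zero at the start; "wrist_torque": the same for the moment, N m; "grip_width": finger opening in m; "grasp_force": force on a finger pad.
Only numpy, scipy, OpenCV 4.12 (cv2) and the standard library are available. Lean on these libraries where they do the work, as an engineer would, in place of code of your own. Each camera call takes 0.05 s, during which the arm holds its last target. There are 200 camera calls.

## Working session

There is one attempt and no reset: what is moved stays moved. The work goes in short steps, Python scripts to look and compute and a shell command to move; the robot and the scene stay as the last step left them, time stands still between calls to the robot, and variables do not carry over. Pictures are saved under pics/ and viewed, at most 10 in all, crops included, and the job is handed in when it is done.

```bash
mkdir -p pics; ls; cat > h.py <<'E'
import numpy as np,cv2
from cell import env
def cloud(c):
    h,w=c['depth'].shape;f=h/2/np.tan(np.radians(c['fovy'])/2)
    v,u=np.mgrid[:h,:w];d=c['depth'].astype(float)
    P=np.stack([(u-c['cx'])/f*d,(v-c['cy'])/f*d,d],-1)
    X=(P-c['t'])@c['R']; X[d==0]=np.nan
    return X
E
python3 - <<'E'
from h import *
o=env.get_obs();print(o)
for n in('top','side'):
    c=env.read_camera(n);np.savez(n+'0.npz',**c)
    print(n,c['fovy'],c['R'].round(3).tolist(),c['t'])
    cv2.imwrite(f'pics/{n}0.png',cv2.resize(c['color'][...,::-1],(768,576)))
E
```

```text
pics
{'time_s': 0.0, 'qpos': array([66.69970591, 18.44008737, -4.01614743, 83.17481931,  1.29482615,
       78.54207766, -3.2621907 ]), 'joint_velocities': array([ 0.03047421, -0.058129  ,  0.11321074,  0.05793505,  0.07316844,
        0.03402068, -0.08669463]), 'effort': array([ 1.01428188e-03, -4.91284454e+01, -4.03661672e-01, -3.12524450e+01,
       -6.42792019e-02,  4.37740353e-02,  1.53005735e-04]), 'tool_pos': array([ 0.26524888, -0.59284675,  0.24345065]), 'tool_rot': array([-1.79888255e+02,  5.45725058e-03,  2.41084064e+01]), 'force': array([-0.23162505, -0.06540028,  0.74058722]), 'wrist_torque': array([-0.04703236,  0.02474281, -0.00692779]), 'grasp_force': 0.0, 'grip_width': 0.0866023021393668}
top 52.61571293515553 [[-0.028, -1.0, -0.002], [-0.983, 0.028, -0.182], [0.182, -0.003, -0.983]] [-0.06536957  0.51357185  1.21497725]
side 55.89589613642321 [[-0.981, -0.194, -0.012], [-0.13, 0.697, -0.706], [0.145, -0.691, -0.708]] [0.48227539 0.15389327 0.91606517]
```

View pics/top0.png

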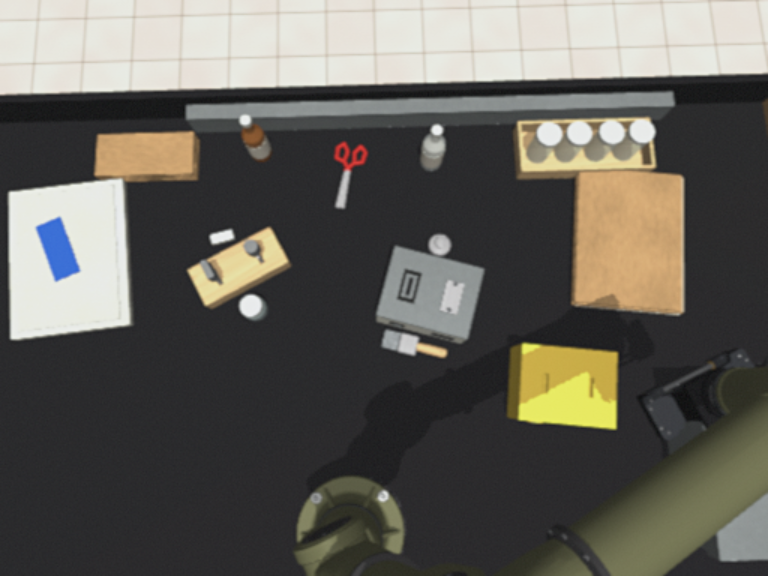

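View pics/side0.png

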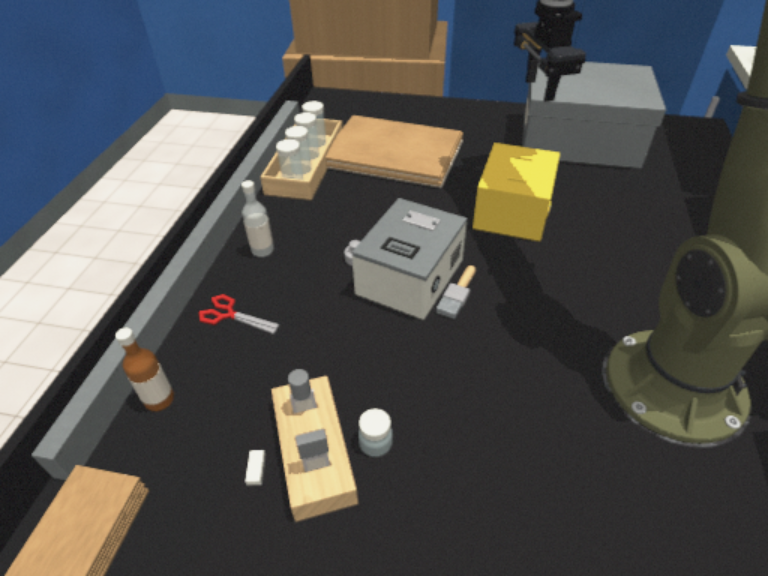

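The top view shows the rectangular handle at about (209,270) and the round knob at (252,247). On the white tester, the open slot with its dark frame is at (409,287) and the blank is at (453,297). The side view agrees. Next I measure them.

```bash
cat > m.py <<'E'
from h import *
def rect(P): 
    r=cv2.minAreaRect((P[:,:2]*1000).astype(np.float32)); return np.round(r[0],1),np.round(r[1],1),round(r[2],1)
for n in('top','side'):
    c=dict(np.load(n+'0.npz'));X=cloud(c);z=X[...,2];x=X[...,0];y=X[...,1];col=c['color'].astype(int)
    if n=='top':
        U=lambda u,v:X[int(v/1.5),int(u/1.5)].round(3)
        print({k:U(*p) for k,p in dict(han=(209,268),knob=(252,246),slot=(409,287),blank=(453,297),rack=(230,285),lid=(425,265)).items()})
        H=U(209,268);K=U(252,246);B=U(430,290)
    def rep(name,m): print(n,name,m.sum(),*rect(X[m]),'z',np.median(z[m]).round(4))
    near=lambda p,r:np.hypot(x-p[0],y-p[1])<r
    rep('handle',near(H,.045)&(z>.117)&(z<.14))
    rep('knob',near(K,.035)&(z>.117)&(z<.14))
    rep('rack',near((H+K)/2,.13)&(abs(z-.045)<.006)&(col[...,0]-col[...,2]>40))
    rep('lid',near(B,.14)&(abs(z-.111)<.008))
    lid=near(B,.14)&(abs(z-.111)<.012)
    g=col.sum(-1)
    rep('frame',lid&(g<200)&near(U(409,287),.045))
    rep('bright',lid&(g>np.median(g[lid])+100)&near(U(453,297),.045))
    # crop
    m=lid; r,cc=np.where(m);im=c['color'][r.min()-5:r.max()+5,cc.min()-5:cc.max()+5,::-1]
    m2=near((H+K)/2,.13)&(z>.02);r,cc=np.where(m2);i2=c['color'][r.min()-5:r.max()+5,cc.min()-5:cc.max()+5,::-1]
    cv2.imwrite(f'pics/c_{n}.png',np.hstack([cv2.resize(im,(390,390)),cv2.resize(i2,(390,390))]))
E
python3 m.py; python3 -c "
import cv2,numpy as np
cv2.imwrite('pics/c.png',cv2.resize(np.vstack([cv2.imread('pics/c_top.png'),cv2.imread('pics/c_side.png')]),(600,600)))"
```

```text
{'han': array([0.543, 0.272, 0.123]), 'knob': array([0.584, 0.183, 0.127]), 'slot': array([ 0.512, -0.14 ,  0.008]), 'blank': array([ 0.468, -0.226,  0.117]), 'rack': array([0.52 , 0.25 , 0.041]), 'lid': array([ 0.539, -0.171,  0.112])}
top handle 74 [539. 278.] [39.1 16.8] 29.2 z 0.1243
top knob 76 [584.3 189.2] [28.  27.5] 71.7 z 0.1252
top rack 1393 [562.9 233.8] [ 92.9 199.9] 27.4 z 0.0452
top lid 2942 [ 482.2 -178.3] [190.  150.7] 73.5 z 0.1108
top frame 16 [ 497.7 -137.3] [28.4 55.7] 74.2 z 0.1124
top bright 198 [ 469.5 -222.3] [32.6 63.5] 73.4 z 0.1145
side handle 188 [540.2 278.6] [39.8 17.6] 27.6 z 0.1254
side knob 150 [585.8 190. ] [27.9 29. ] 14.6 z 0.1254
side rack 2550 [563.6 233.8] [ 90.  201.4] 27.4 z 0.0458
side lid 2374 [ 483.  -178.3] [194.  151.9] 73.4 z 0.1108
side frame 10 [ 475.9 -113.7] [16.4  8.1] 15.0 z 0.1124
side bright 0 [0. 0.] [0. 0.] 0.0 z nan
  return _methods._mean(a, axis=axis, dtype=dtype,
  ret = ret.dtype.type(ret / rcount)
```

View pics/c.png

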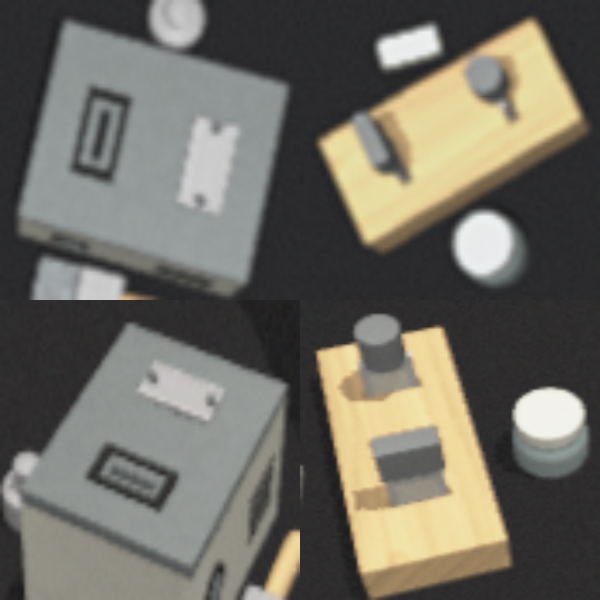

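```bash
cat > go.py <<'E'
# python3 go.py x y z yaw  -> units of shift/turn from the measured pose
import sys
from h import *
from scipy.spatial.transform import Rotation as Ro
def units(p,yaw):
    o=env.get_obs();R=Ro.from_euler('xyz',o['tool_rot'],degrees=True)
    d=R.inv().apply(np.array(p)-o['tool_pos'])/.03
    w=(R.inv()*Ro.from_euler('xyz',[180,0,yaw],degrees=True)).as_rotvec(degrees=True)/6
    return np.r_[d,w].round(3)
if __name__=='__main__':
    a=[float(v) for v in sys.argv[1:]]; print(units(a[:3],a[3]).tolist())
E
python3 go.py .52 -.12 .26 27.4; python3 go.py .5403 .2782 .22 27.4
python3 - <<'E'
from h import *
for n in('top','side'):
    c=np.load(n+'0.npz');h,w=c['depth'].shape;f=h/2/np.tan(np.radians(c['fovy'])/2)
    v,u=np.mgrid[:h,:w];D=np.stack([(u-c['cx'])/f,(v-c['cy'])/f,np.ones((h,w))],-1)@c['R'];O=-c['R'].T@c['t']
    g=c['color'].astype(int).sum(-1)
    P=O+D*((.112-O[2])/D[...,2])[...,None]
    e=np.array([np.cos(np.radians(-16.5)),np.sin(np.radians(-16.5))]);q=P[...,:2]-[.4953,-.1352]
    a=q@e;b=q@[-e[1],e[0]]
    m=(abs(a)<.042)&(abs(b)<.027); lid=np.median(g[m]);d=np.clip(lid-30-g,0,None)*m
    k=d>(0.35*d.max()); r=cv2.minAreaRect((P[k][:,:2]*1000).astype(np.float32))
    print(n,lid,d.max(),k.sum(),r,'wcent',(P[...,:2]*d[...,None]).sum((0,1))/d.sum(), 'local ext',a[k].min(),a[k].max(),b[k].min(),b[k].max())
E
```

```text
[14.19, -10.92, -0.53, -0.016, 0.001, -0.548]
[20.23, -22.756, 0.823, -0.016, 0.001, -0.548]
top 397.0 240.0 117 ((495.5136413574219, -136.377197265625), (33.86537551879883, 64.56822967529297), 73.08492279052734) wcent [ 0.49518563 -0.13677087] local ext -0.031728330203445065 0.03284671150771015 -0.018203200971547377 0.01586984388693904
side 371.0 220.0 108 ((495.4439392089844, -134.2833709716797), (35.67277908325195, 65.08098602294922), 73.21350860595703) wcent [ 0.49488702 -0.13322752] local ext -0.03269297748237746 0.032360929625796474 -0.017064405745469982 0.01863980532903229
```

```bash
python3 -m creep '[87,14.2,-10.9,-0.5,0,0,-0.55,87,14.2,-10.9,-0.5,0,0,-0.55,87,14.2,-10.9,-0.5,0,0,-0.55,87,14.2,-10.9,-0.5,0,0,-0.55,87,14.2,-10.9,-0.5,0,0,-0.55,87,14.2,-10.9,-0.5,0,0,-0.55,87,14.2,-10.9,-0.5,0,0,-0.55,87,14.2,-10.9,-0.5,0,0,-0.55,87,14.2,-10.9,-0.5,0,0,-0.55,87,14.2,-10.9,-0.5,0,0,-0.55,87,14.2,-10.9,-0.5,0,0,-0.55,87,14.2,-10.9,-0.5,0,0,-0.55]' 20; python3 go.py .5403 .2782 .22 27.4
```

```text
time_s: 1.3
tool_pos: [0.5228, -0.1136, 0.2596]
tool_rot: [-179.9, -0.1, 28.0]
force: [0.8, 0.8, 0.9]
grip_width: 0.0871
grasp_force: 0.0
[6.646, -11.253, 1.362, -0.021, -0.024, 0.103]
```

```bash
python3 -m creep '[87,6.6,-11.2,1.3,0,0,0.1,87,6.6,-11.2,1.3,0,0,0.1,87,6.6,-11.2,1.3,0,0,0.1,87,6.6,-11.2,1.3,0,0,0.1,87,6.6,-11.2,1.3,0,0,0.1,87,6.6,-11.2,1.3,0,0,0.1,87,6.6,-11.2,1.3,0,0,0.1,87,6.6,-11.2,1.3,0,0,0.1,87,6.6,-11.2,1.3,0,0,0.1,87,6.6,-11.2,1.3,0,0,0.1,87,6.6,-11.2,1.3,0,0,0.1,87,6.6,-11.2,1.3,0,0,0.1]'; python3 go.py .5403 .2782 .108 27.4
```

```text
time_s: 2.5
tool_pos: [0.5427, 0.2662, 0.2205]
tool_rot: [179.9, 0.0, 26.6]
force: [0.9, -0.7, -0.4]
grip_width: 0.0871
grasp_force: 0.0
[0.11, -0.399, 3.749, 0.014, 0.003, -0.131]
```

```bash
python3 -m creep '[87,0,-0.2,1.5,0,0,0,87,0,-0.2,1.5,0,0,0,87,0,-0.2,1.5,0,0,0,87,0,-0.2,1.5,0,0,0,87,0,-0.2,1.5,0,0,0]'; python3 go.py .5403 .2782 .108 27.4
```

```text
time_s: 3.0
tool_pos: [0.5403, 0.274, 0.1774]
tool_rot: [180.0, -0.2, 26.8]
force: [0.6, -0.5, 0.5]
grip_width: 0.0873
grasp_force: 0.0
[0.057, -0.125, 2.314, 0.005, -0.027, -0.106]
```

```bash
python3 -m creep '[87,0.06,-0.13,1,0,0,-0.1,87,0.06,-0.13,2.3,0,0,-0.1,87,0.06,-0.13,2.3,0,0,-0.1,87,0.06,-0.13,2.3,0,0,-0.1,87,0.06,-0.13,2.3,0,0,-0.1]'; python3 go.py .5403 .2782 .108 27.4
```

```text
time_s: 3.5
tool_pos: [0.5404, 0.2791, 0.1091]
tool_rot: [180.0, -0.2, 27.4]
force: [-0.0, 0.7, -0.1]
grip_width: 0.0869
grasp_force: 0.0
[-0.016, 0.026, 0.035, 0.002, -0.035, 0.001]
```

```bash
python3 -m creep '[0,0,0,0,0,0,0,0,0,0,0,0,0,0,0,0,0,0,0,0,0,0,0,0,0,0,0,0,0,0,0,0,0,0,0,0,0,0,0,0,0,0,0,0,0,0,0,0,0,0,0,0,0,0,0,0,0,0,0,0,0,0,0,0,0,0,0,0,0,0]' 25
```

```text
time_s: 4.5
tool_pos: [0.539, 0.2782, 0.1065]
tool_rot: [180.0, 0.0, 27.4]
force: [-0.1, -0.1, -0.6]
grip_width: 0.0159
grasp_force: 25.0
```

```bash
python3 -m creep '[0,0,0,-0.7,0,0,0,0,0,0,-1.4,0,0,0,0,0,0,-2.1,0,0,0,0,0,0,-3.2,0,0,0,0,0,0,-4.3,0,0,0,0,0,0,-5.1,0,0,0,0,0,0,-5.1,0,0,0,0,0,0,-5.1,0,0,0]'; python3 go.py .4954 -.1353 .26 -16.7
```

```text
time_s: 5.3
tool_pos: [0.5388, 0.2781, 0.259]
tool_rot: [180.0, 0.0, 27.4]
force: [-0.3, -0.8, -2.6]
grip_width: 0.0162
grasp_force: 25.0
[-7.628, 11.567, -0.028, 0.004, 0.003, 7.352]
```

```bash
python3 -m creep '[0,-0.6,0.9,0,0,0,0.6,0,-1.2,1.8,0,0,0,1.2,0,-1.9,2.8,0,0,0,1.8,0,-2.6,3.9,0,0,0,2.5,0,-3.3,5.0,0,0,0,3.2,0,-4.0,6.1,0,0,0,3.9,0,-4.7,7.2,0,0,0,4.6,0,-5.4,8.2,0,0,0,5.2,0,-6.1,9.2,0,0,0,5.8,0,-6.7,10.1,0,0,0,6.4,0,-7.2,10.9,0,0,0,7.0,0,-7.6,11.55,0,0,0,7.35]' && python3 -m creep '[0,0,0,0,0,0,0,0,0,0,0,0,0,0,0,0,0,0,0,0,0,0,0,0,0,0,0,0]'; python3 go.py .4954 -.1353 .223 -16.7
python3 - <<'E'
from h import *
ims=[]
for n in('top','side'):
    c=env.read_camera(n);np.savez(n+'1.npz',**c)
    f=192/np.tan(np.radians(c['fovy'])/2)
    p=c['R']@np.array([.4954,-.1353,.16])+c['t'];u=int(p[0]/p[2]*f+c['cx']);v=int(p[1]/p[2]*f+c['cy'])
    ims.append(cv2.resize(c['color'][v-50:v+50,u-50:u+50,::-1],(400,400),interpolation=cv2.INTER_CUBIC)); print(n,u,v)
cv2.imwrite('pics/hover.png',np.hstack(ims))
E
```

```text
time_s: 6.5
tool_pos: [0.4951, -0.1364, 0.258]
tool_rot: [180.0, 0.1, -16.9]
force: [-0.6, 0.0, -1.8]
grip_width: 0.0159
grasp_force: 25.0
time_s: 6.9
tool_pos: [0.4964, -0.1328, 0.2595]
tool_rot: [-180.0, 0.0, -16.5]
force: [0.6, 0.6, -2.0]
grip_width: 0.016
grasp_force: 25.0
[-0.009, 0.091, 1.217, -0.003, 0.001, 0.028]
top 272 187
side 266 150
```

View pics/hover.png

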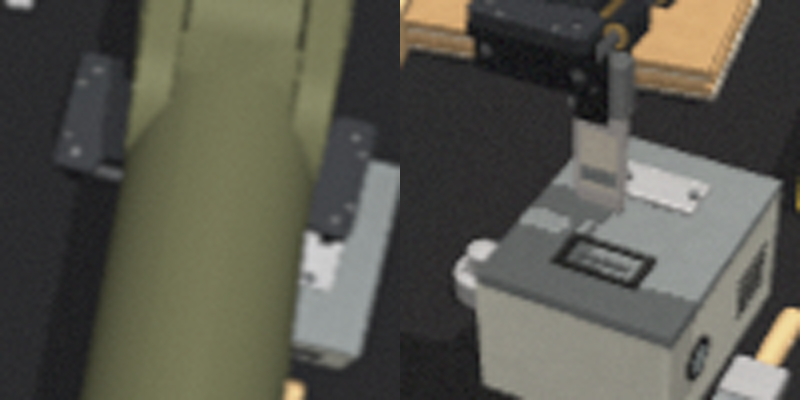

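The crop shows the blade hanging at about (600,165) in the side view, straight above the framed slot at (605,262). I'll measure its offset from the side depth.

```bash
cat > b.py <<'E'
from h import *
def blade(c,zl,zh):
    X=cloud(c);x,y,z=X[...,0],X[...,1],X[...,2]
    m=(np.hypot(x-.4954,y+.1353)<.035)&(z>zl)&(z<zh)
    P=X[m]; e=np.radians(-16.6);ex=np.array([np.cos(e),np.sin(e)]);ey=np.array([-ex[1],ex[0]])
    q=P[:,:2]-[.4954,-.1353];a=q@ex*1000;b=q@ey*1000;zz=P[:,2]*1000
    print(len(P),'z',zz.min().round(1),zz.max().round(1))
    for lo in np.arange(zl*1000,zh*1000,9):
        k=(zz>=lo)&(zz<lo+9)
        if k.sum()>5: print(lo,k.sum(),'a',np.percentile(a[k],[2,50,98]).round(1),'b',np.percentile(b[k],[5,50,95]).round(1))
    k=zz>zh*0
    print('b=',np.polyfit(a[k],b[k],1), 'b(z)',np.polyfit(zz[k],b[k],1))
if __name__=='__main__':
    blade(dict(np.load('side1.npz')),.155,.24)
    o=env.get_obs();print(o['tool_pos'],o['tool_rot'])
E
python3 b.py
```

```text
288 z 163.5 240.0
164.0 30 a [-14.8   2.   18.7] b [3.8 5.3 7.1]
173.0 36 a [-16.5  -0.9  19.9] b [1.  5.7 8.3]
182.0 40 a [-16.5   0.7  19.7] b [3.5 5.8 8. ]
191.0 37 a [-16.5   0.5  20.3] b [2.1 5.9 7.8]
200.0 40 a [-16.1   1.   19.3] b [3.7 6.3 7.5]
209.0 41 a [-16.6  -0.5  18.8] b [1.2 5.8 7.8]
218.0 39 a [-15.5   2.   18.9] b [3.1 6.1 7.9]
227.0 17 a [-16.7  -9.6  18.5] b [0.9 5.7 8.5]
236.0 7 a [-15.5  -7.2   8.2] b [ 7.1 16.9 19.2]
b= [0.04139189 5.88176652] b(z) [0.02273561 1.33313666]
[ 0.49633743 -0.13324911  0.25956036] [-1.79998343e+02 -4.02212785e-03 -1.65732266e+01]
```

```bash
python3 -m creep '[0,-0.05,0.067,0.3,0,0,0,0,-0.05,0.067,0.7,0,0,0,0,-0.05,0.067,1.1,0,0,0,0,-0.05,0.067,1.35,0,0,0,0,-0.05,0.067,1.35,0,0,0,0,-0.05,0.067,1.35,0,0,0,0,-0.05,0.067,1.35,0,0,0]'
python3 - <<'E'
from b import *
c=env.read_camera('side');np.savez('side2.npz',**c);blade(c,.118,.2)
print(env.get_obs()['tool_pos'])
f=192/np.tan(np.radians(c['fovy'])/2)
p=c['R']@np.array([.4954,-.1353,.13])+c['t'];u=int(p[0]/p[2]*f+c['cx']);v=int(p[1]/p[2]*f+c['cy'])
cv2.imwrite('pics/low.png',cv2.resize(c['color'][v-35:v+35,u-35:u+35,::-1],(560,560),interpolation=cv2.INTER_CUBIC))
E
```

```text
time_s: 7.7
tool_pos: [0.4945, -0.1359, 0.2195]
tool_rot: [180.0, -0.1, -16.7]
force: [0.3, 0.5, -0.5]
grip_width: 0.0156
grasp_force: 25.0
256 z 123.7 199.8
118.0 9 a [-14.4   0.9  16.2] b [0.7 0.9 2.9]
127.0 28 a [-16.3   0.3  17.6] b [0.1 2.4 4.9]
136.0 34 a [-17.1  -2.3  19.1] b [1.3 3.  5.6]
145.0 36 a [-17.4   1.5  18.6] b [0.7 2.8 4.8]
154.0 32 a [-16.7   1.1  19.1] b [0.1 2.2 4.3]
163.0 38 a [-17.3   0.4  18.6] b [0.8 2.5 4.5]
172.0 30 a [-17.7   2.1  18.5] b [1.2 2.8 4.9]
181.0 33 a [-17.5  -4.9  16. ] b [-0.7  2.9  5.4]
190.0 10 a [-17.9 -15.3  -8.5] b [-2.7  2.9  5.5]
199.0 6 a [-18.4  -9.1   1.8] b [ 6.5 15.1 16.7]
b= [-2.65789294e-03  2.90262139e+00] b(z) [ 0.02617604 -1.28280907]
[ 0.49449502 -0.13589647  0.21961392]
```

View pics/low.png

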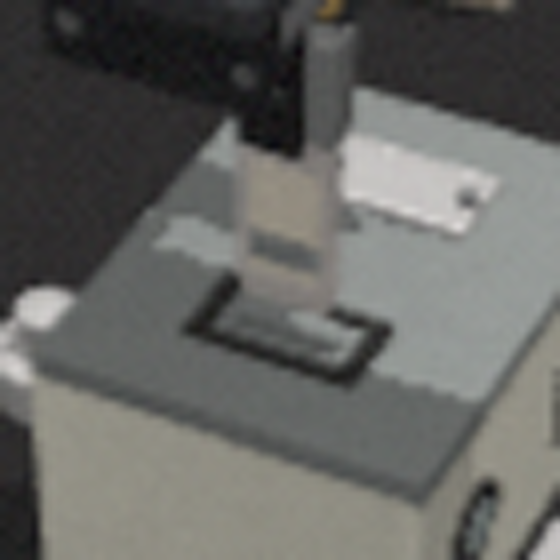

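The picture shows the blade's end at about (290,300), over the rear part of the frame because it is still about 12 mm above the lid. The residual is about 0.8 mm across the slot and 0.6 mm along it. I'll correct that and start in gently.

```bash
python3 -m creep '[0,-0.02,-0.03,0.15,0,0,0,0,-0.02,-0.03,0.3,0,0,0,0,-0.02,-0.03,0.4,0,0,0,0,-0.02,-0.03,0.5,0,0,0,0,-0.02,-0.03,0.6,0,0,0,0,-0.02,-0.03,0.7,0,0,0,0,-0.02,-0.03,0.7,0,0,0,0,-0.02,-0.03,0.7,0,0,0]'; python3 go.py .4954 -.1353 .147 -16.7
```

```text
time_s: 8.55
tool_pos: [0.4938, -0.1348, 0.198]
tool_rot: [180.0, 0.0, -16.7]
force: [0.5, 0.8, -1.3]
grip_width: 0.0155
grasp_force: 25.0
[0.057, 0.002, 1.701, 0.0, 0.0, 0.002]
```

The tip is about 8 mm below the lid top with no contact force, so it is in the slot. I'll continue down.

```bash
python3 -m creep '[0,0.01,0,0.2,0,0,0,0,0.01,0,0.4,0,0,0,0,0.01,0,0.6,0,0,0,0,0.01,0,0.7,0,0,0,0,0.01,0,0.7,0,0,0]'; python3 go.py .4954 -.1353 .1465 -16.7
```

```text
time_s: 9.05
tool_pos: [0.4937, -0.1348, 0.1763]
tool_rot: [-180.0, 0.1, -16.7]
force: [1.0, 0.1, -0.8]
grip_width: 0.0158
grasp_force: 25.0
[0.06, 0.0, 0.993, -0.001, 0.011, 0.002]
```

```bash
python3 -m creep '[0,0,0,0.2,0,0,0,0,0,0,0.4,0,0,0,0,0,0,0.6,0,0,0,0,0,0,0.8,0,0,0,0,0,0,0.95,0,0,0,0,0,0,0.95,0,0,0,0,0,0,0.95,0,0,0,0,0,0,0.95,0,0,0]'
python3 - <<'E'
from b import *
c=env.read_camera('side');blade(c,.114,.16)
o=env.get_obs();print(o['tool_pos'],o['tool_rot'],o['force'],o['grip_width'],o['grasp_force'],o['joint_velocities'].round(2))
f=192/np.tan(np.radians(c['fovy'])/2)
p=c['R']@np.array([.4954,-.1353,.13])+c['t'];u=int(p[0]/p[2]*f+c['cx']);v=int(p[1]/p[2]*f+c['cy'])
cv2.imwrite('pics/fin.png',cv2.resize(c['color'][v-60:v+60,u-80:u+80,::-1],(800,600),interpolation=cv2.INTER_CUBIC))
E
```

```text
time_s: 9.85
tool_pos: [0.4942, -0.1349, 0.1488]
tool_rot: [180.0, -0.0, -16.7]
force: [-1.0, 0.2, -0.9]
grip_width: 0.0155
grasp_force: 25.0
111 z 114.2 159.5
114.0 25 a [-33.   -9.1  29.8] b [ 1.7  4.6 18.3]
123.0 14 a [-19.5  -7.9   7.7] b [ 2.2 14.4 17. ]
132.0 21 a [-20.  -14.3  -4.8] b [ 0.6  9.5 18. ]
141.0 24 a [-19.9 -16.3  -6.8] b [-5.3  8.  18.2]
150.0 25 a [-20.4 -14.5  -7.7] b [-2.8  9.3 18.8]
b= [ 0.2577302  12.12419415] b(z) [3.61897369e-03 8.65127115e+00]
[ 0.494217   -0.13491531  0.14881665] [ 1.79991055e+02 -2.62618648e-02 -1.66910990e+01] [ 0.6797361   0.09699155 -1.01379672] 0.015550210122519819 24.99956800835207 [ 0.05 -0.16 -0.01  0.11 -0.05  0.02 -0.08]
```

View pics/fin.png

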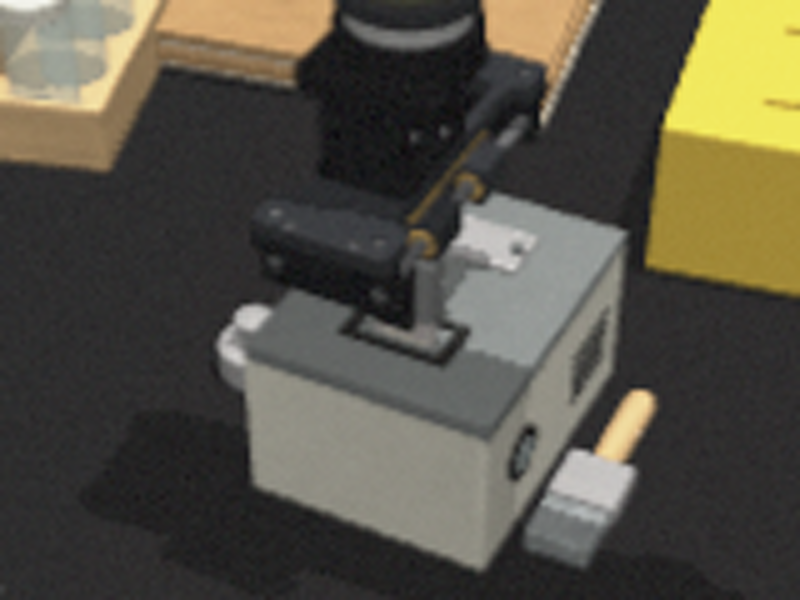

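The blade sits in the slot, with the handle above the frame at about (430,300). Nothing else has been disturbed and the forces are about 1 N. I'll lower it the last 2 mm and hand in.

```bash
python3 -m creep '[0,0,0,0.06,0,0,0,0,0,0,0.06,0,0,0,0,0,0,0.06,0,0,0,0,0,0,0.06,0,0,0]' && python3 -c "
from cell import env
print(env.sign_off())"
```

```text
time_s: 10.3
tool_pos: [0.4941, -0.1349, 0.1468]
tool_rot: [180.0, -0.0, -16.7]
force: [0.5, -0.1, -1.1]
grip_width: 0.0164
grasp_force: 25.0
the job is handed in; nothing more can be done
None
```

The job is handed in at 10.3 s: the rectangular-handled holder is held upright in the open slot (`slot_a`), blade end about 60 mm below the lid top, with 25 N grip and about 1 N at the wrist; the hand-in returned no verdict.

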